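# Ready the stick-bundling station: hold-down arm over, lever into the marked notch

### The job

Get the stick-bundling station ready: swing the hold-down arm round until its foot stands over the middle of the cradle with the bundle, then throw the wooden-handled lever into the notch marked by the pointer clip, so that it clicks fully home and stays there by itself. Leave the bundle, the marker pen and the tape roll where they lie.

Things in the scene. Friction and masses are not known exactly. Their poses are not given: they have to be found in the camera images.
- holdarm (a joint): Angle q of the hold-down arm about its upright pivot, rad. At 0 its foot is over the cradle's middle; knob = pivot + 130 mm * (-cos q, sin q) in the cradle's x, y axes. Range -0.5 to 1.35. The pivot is stiff (about 3 N at the knob) and the arm stays where it is left.
- hold_hinge (a point): On the arm's upright pivot axis, 110 mm above the bench: 130 mm along the cradle's +x from its middle, on a steel post of diameter 32 mm.
- hold_knob (a point): Middle of the upright turned wooden knob at the free end of the arm, 130 mm from the pivot axis, 145 mm above the bench. The knob is 25 mm across at its widest, stands from 116 to 165 mm above the bench; the flat steel arm (22 mm wide, 12 mm thick) below it has its top at 116 mm.
- hold_foot (a point): Centre of the underside of the arm's round presser foot (38 mm across), straight below the knob, 76 mm above the bench, clear of the bundle.
- cradle: Plywood bundle cradle fixed to the bench, 120 x 200 mm; two wooden rails 50 mm high along its y axis hold the bundle between them. Origin: under its middle, on the bench. z up, x towards the arm's post.
- cradle_mid (a point): Point in the middle of the cradle, 66 mm above the bench, over which the arm's foot must stand.
- bundle: Loose bundle of bamboo sticks lying in the cradle along its y, 52 mm across, 250 mm long, top 66 mm above the bench; origin in the middle of its underside.
- console: Painted steel lever box fixed to the bench, 150 x 270 mm, steel top 120 mm above the bench. Origin: under its middle, on the bench; y along the slot in its top, x across it towards the notches. The lever's pivot is at x = 0, y = 0, 20 mm above the bench; at lean 0 the lever runs freely along the slot.
- slot_mid (a point): Middle of the slot, 120 mm above the bench, over the console's origin, same axes. The slot spans x = -9 to 6 mm. On its +x side a comb plate (4 mm thick, top 122 mm high) has three notches 14.5 mm wide, bottoms at x = 30 mm, 50 mm apart, nominally at y = -50, 0, 50 mm. The comb was set by hand: all notches may lie up to 14 mm to either side along y, which is not measured.
- clip: Dark steel pointer clip behind the marked notch: flat arrow towards the slot, with an upright tab 12 mm wide, 20 mm high at its back (other notches have a flat round rivet). Origin on the comb's top, at x = 42 mm in the console's axes; axes as the console's. Pushed on by hand: up to 14 mm along y off the middle of its notch; the marked notch is the nearest one.
- lever_swing (a joint): Swing of the lever along the slot, rad: 0 upright, positive towards the console's +y; the shank passes the comb at y = 100 mm * tan(swing). Range -0.68 to 0.68. It stays where it is left (about 2 N at the grip).
- lever_lean (a joint): Lean of the lever across the slot, rad: 0 in the slot, growing as the grip is pushed to the console's +x. Against a tooth of the comb it stops at about 0.02; in a notch it snaps over a click spring (5 N at the grip) halfway and is fully home at 0.20 to 0.28.
- lever_grip (a point): Centre of the pear-shaped wooden grip on the lever, 200 mm along the lever from its pivot; 35 mm thick at most; the grip runs from 140 to 230 mm along the lever. Its z axis is the lever's.
- lever_shank (a point): Point on the lever's axis 112 mm from its pivot, about where the 8 mm steel shank passes the comb plate.
- pen: Bystander to be left alone: blue marker pen, 132 mm long, lying on the bench. Origin: on its underside, mid-length.
- tape_roll: Bystander to be left alone: clear tape roll, 80 mm across, 30 mm high. Origin: underside centre.

How it is judged (in metres and radians):
On the way, in this order (a step that is already met when the one before it is completed fails the run):
1. the hold-down arm's foot stands over the middle of the cradle (horizontal distance between hold_foot and cradle_mid below 0.015 m), for 0.2 s.
2. the lever is home in the marked notch (value of joint lever_lean above 0.17 rad and y of lever_shank in the frame of clip between -0.025 and 0.025 m), for 0.2 s.
At the end, for the whole second after the job is handed in: The arm's foot is within 15 mm (seen from above) of the cradle's middle point; the lever leans more than 0.17 rad into the notch nearest the clip (its shank within 25 mm of the clip along the slot); both are at rest (all of step 2 and horizontal distance between hold_foot and cradle_mid below 0.015 m and velocity of joint lever_lean between -0.05 and 0.05 rad/s and velocity of joint holdarm between -0.05 and 0.05 rad/s); the robot touches nothing.
It fails at once if the bundle is shifted by more than 20 mm (distance of bundle from where it was at the start of the episode above 0.02 m).
It fails at once if the pen or the tape roll is shifted by more than 30 mm (distance of any of pen, tape_roll from where it was at the start of the episode above 0.03 m).
It also fails if it takes over 72 s, if anything falls off the work surface, if the arm or the gripper's body presses on something with over 40 N, if the wrist force passes 120 N, or if a joint passes its speed limit or range.

### The arm

A 6-joint arm with a two-finger parallel gripper is mounted at the origin on the work surface. World frame = base frame: x ahead of the robot, y to its left, z up, the work surface at z = 0. Lengths are in mm, angles in rad, forces in N, time in s.
With the tool pointing down it reaches from about 350 to 875 mm from the base axis. Payload 4.2 kg.
Tool frame: the origin (TCP) lies midway between the tips of the shut fingers; the grasp point (between the pads) lies 19 mm behind it (arm.tcp_to_grasp is the distance from the TCP to the grasp point, in mm); z points along the fingers, y is the line along which they close (so a half turn about z gives the same grasp; the last joint's range is limited). The gripper opens to 85 mm and grips with 20 to 120 N. Pads are 22 mm wide; open, the fingers measure 114 mm over their backs; the gripper's body (76 mm by 85 mm) begins 54 mm behind the grasp point. The pads swing forward as they close: fully open they stand 13 mm farther back than shut.
Start: joints at [1.59, 0.385, 0.008, 0, -1.194, -0.259], TCP at [148.411, 607.102, 231.312] pointing down, gripper open.
Joint ranges: [-3.14, 3.14], [-1.21, 2.06], [-1.07, 1.41], [-3.16, 2.05], [-2.99, -0.16], [-3.1, 3.1]. Speed limits (rad/s): [2.79, 2.79, 3.14, 3.14, 3.14, 3.14].

### API

Orientations are given as a unit quaternion [x, y, z, w].
In Python, from bench import arm, get_image gives the robot as it stands.
- The arm moves only by the tool drive_tool, never from a script. Its argument "deltas" is a list of rows, each a list of 2 entries, a list of its own where there are three numbers: the shift along the tool's x, y, z in cm, then the turn, a rotation vector about the tool's x, y, z in degrees. In form: [[[x, y, z], [ax, ay, az]], ...]. A call has 1 to 12 rows; each row shifts and turns the commanded pose from where the row before left it, along the tool's axes as they then stand; what a row does not reach is not made up. A row lasts 1/10 s, in which the tool goes at most 50 mm and 8.59 degrees, less where a joint would pass 70% of its speed; a pose out of reach is approached as far as the arm can. A call with a gripper value outside its range is refused whole. "claw" is the finger opening in cm, from 0 to 8.54, set as the call begins (left out, the last holds). The fingers move at their own pace and stop on an object; the grip force is fixed at half the most. Time passes only in rows, so rows that do not move let the fingers close. It gives the time, the measured TCP pose, the force, the opening and the grip force at its end, in the units of the state.
- arm.read_state(): the state, without advancing time (a new reading comes with each control period).
- get_image(name): name is "scene" or "top" or "wrist"; returns a dict with "img" (384x512x3 uint8, red, green, blue), "fx", "fy", "cx", "cy" (pixels), "eye" and "orientation" of the camera in the world; the wrist camera has in their place "mount" (4x4, takes a point from camera to tool coordinates, whose origin is the TCP and whose axes are the flange's). Camera axes: x right, y down, z forward; pixel columns grow to the right and rows downward; lengths in mm; the calibration is good to about 2 mm. A picture is of the moment at which its call begins: read the wrist's pose just before it. There is no depth.
- arm.job_done(): hands the job in; it is judged then, once.
The state is a dict: "clock": time; "joints": joint angles; "joint_vel": joint speeds; "joint_efforts": joint torques, N m; "position": TCP position; "ee_rot": TCP orientation; "contact_force": force on the tool from outside, world axes, zero at the start; "wrist_torque": the same for the moment, N m; "gripper_width": finger opening in mm; "grasp_force": force on a finger pad.
Only numpy, scipy, OpenCV 4.12 (cv2) and the standard library are available. Lean on these libraries where they do the work, as an engineer would, in place of code of your own. Each camera call takes 0.05 s, during which the arm holds its last target. There are 200 camera calls.

## Working session

There is one attempt and no reset: what is moved stays moved. The work goes in short steps, Python scripts to look and compute and a tool call to move; the robot and the scene stay as the last step left them, time stands still between calls to the robot, and variables do not carry over. Pictures are saved under pics/ and viewed, at most 10 in all, crops included, and the job is handed in when it is done.

Besides the shell and the picture viewer there is one more tool, called after "Request:" as name(argument=value, ...) on one line, values as JSON. drive_tool: Moves the arm, as the interface text tells. Its arguments: {"type":"object","properties":{"deltas":{"type":"array"},"claw":{"type":"number"}},"required":["deltas"]}

```bash
mkdir -p pics; cat > h.py <<'E'
import numpy as np, cv2
from scipy.spatial.transform import Rotation as R
from bench import arm, get_image
def P(n): 
    s=arm.read_state(); d=get_image(n); 
    K=np.array([[d['fx'],0,d['cx']],[0,d['fy'],d['cy']],[0,0,1]])
    if 'mount' in d:
        T=np.eye(4); T[:3,:3]=R.from_quat(s['ee_rot']).as_matrix(); T[:3,3]=s['position']
        M=T@np.array(d['mount']); eye,Rm=M[:3,3],M[:3,:3]
    else:
        o=np.array(d['orientation']); Rm=R.from_quat(o).as_matrix() if o.size==4 else o.reshape(3,3); eye=np.array(d['eye'])
    return d['img'],(K,Rm,eye)
def ray(c,uv):
    K,Rm,e=c; v=Rm@np.linalg.inv(K)@np.array([*uv,1.]); return e,v/np.linalg.norm(v)
def atz(c,uv,z):
    e,v=ray(c,uv); return e+v*(z-e[2])/v[2]
def tri(obs):
    A=np.zeros((3,3));b=np.zeros(3)
    for c,uv in obs:
        e,v=ray(c,uv);M=np.eye(3)-np.outer(v,v);A+=M;b+=M@e
    return np.linalg.solve(A,b)
def proj(c,p):
    K,Rm,e=c; q=K@(Rm.T@(np.array(p)-e)); return q[:2]/q[2]
E
python3 - <<'E'
from h import *
import pickle
D={}
for n in ['scene','top','wrist']:
    i,c=P(n); D[n]=(i,c); print(n,c[2],c[1].round(2).tolist(),c[0][0,0])
    cv2.imwrite(f'pics/{n}.png',cv2.resize(i[:,:,::-1],(800,600),interpolation=cv2.INTER_CUBIC))
pickle.dump(D,open('d0.pkl','wb'))
s=arm.read_state();print(s)
E
```

```text
scene [955.17832827 710.21339395 760.59694237] [[-0.88, 0.31, -0.36], [0.48, 0.54, -0.69], [-0.02, -0.78, -0.63]] 477.13227815350496
top [436.23066468   3.35653076 974.07982661] [[-0.01, -0.99, 0.17], [-1.0, 0.01, -0.01], [0.01, -0.17, -0.99]] 441.661550297972
wrist [217.007587   589.78806519 373.20850562] [[-0.24, -0.93, -0.27], [-0.97, 0.23, 0.06], [0.0, 0.28, -0.96]] 288.3580765123797
{'clock': 0.15, 'joints': array([ 1.58960328e+00,  3.85398521e-01,  6.93003730e-03, -3.55444987e-04,
       -1.19399412e+00, -2.58630227e-01]), 'joint_vel': array([ 0.00071081, -0.0025049 ,  0.00645813,  0.001006  ,  0.00043249,
       -0.00142953]), 'joint_efforts': array([ 1.56731903e-04, -3.92677295e+01,  1.88584077e+01,  4.18857649e+00,
       -3.38765531e-03, -2.64590867e-06]), 'position': array([148.31848355, 606.69139423, 230.45733524]), 'ee_rot': array([ 9.92811011e-01, -1.19689497e-01, -4.84117015e-05,  8.47977536e-04]), 'contact_force': array([-0.08908165,  0.133098  ,  0.25584805]), 'wrist_torque': array([-0.05824969,  0.00650813, -0.01569385]), 'grasp_force': 0.0, 'gripper_width': 85.42760966597011}
```

View pics/scene.png

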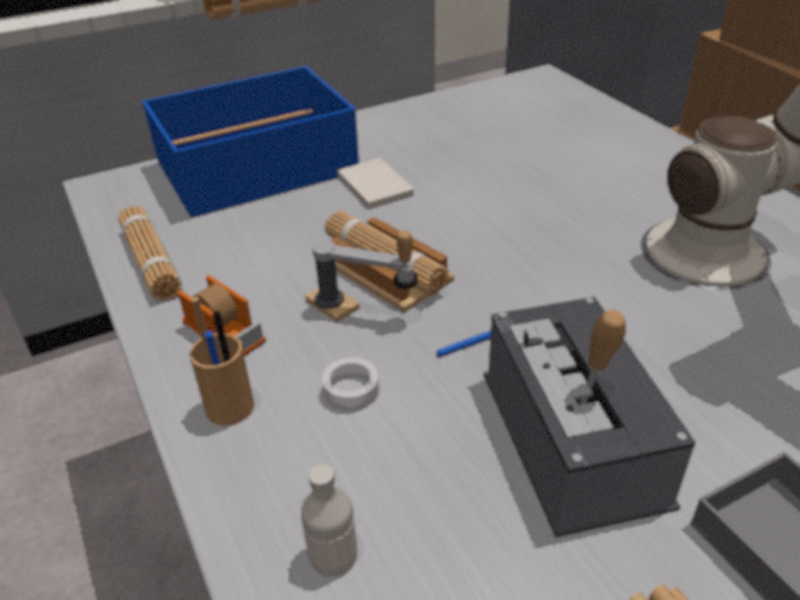

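View pics/top.png

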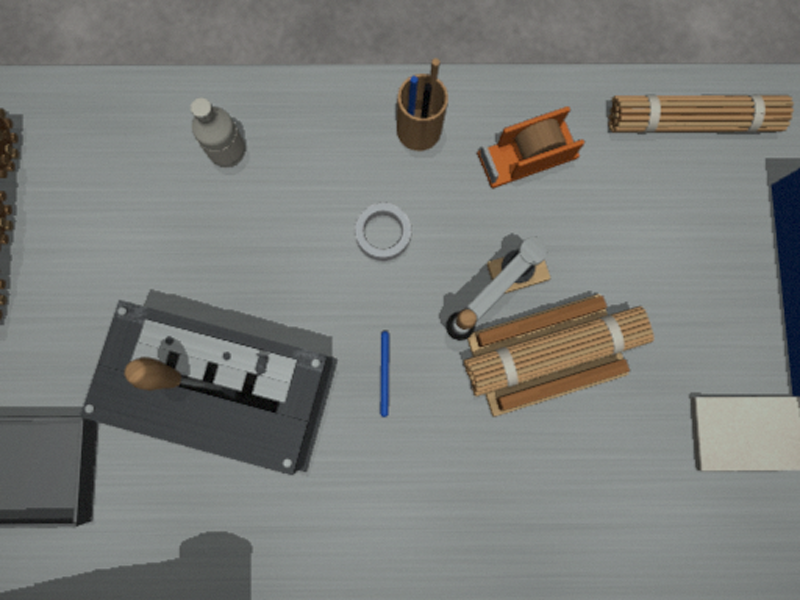

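The scene shows the lever at px (600,340) with the clip at the far end of the comb, about (535,338). In the top view the clip is at about (263,362), the knob at (466,320) and the post at (532,250). I'll enlarge these.

```bash
python3 - <<'E'
from h import *
import pickle
D=pickle.load(open('d0.pkl','rb'))
# crops (orig px) each 400x300 -> factor
def cr(n,x,y,w,h,W,H): return cv2.resize(D[n][0][y:y+h,x:x+w,::-1],(W,H),interpolation=cv2.INTER_CUBIC)
a=cr('top',50,180,170,125,680,500); cv2.imwrite('pics/c1.png',a)
b=cr('top',280,145,145,125,580,500);cv2.imwrite('pics/c2.png',b)
c=np.hstack([cr('scene',305,185,140,150,560,600),]);c2=cr('scene',190,125,60,80,240,320)
c2=np.vstack([c2,np.zeros((280,240,3),np.uint8)]);cv2.imwrite('pics/c3.png',np.hstack([c,c2]))
E
```

```text
(no output)
```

View pics/c1.png

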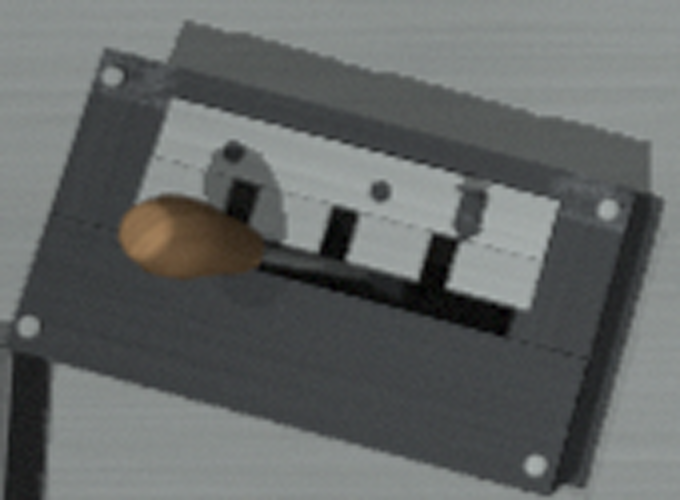

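View pics/c2.png

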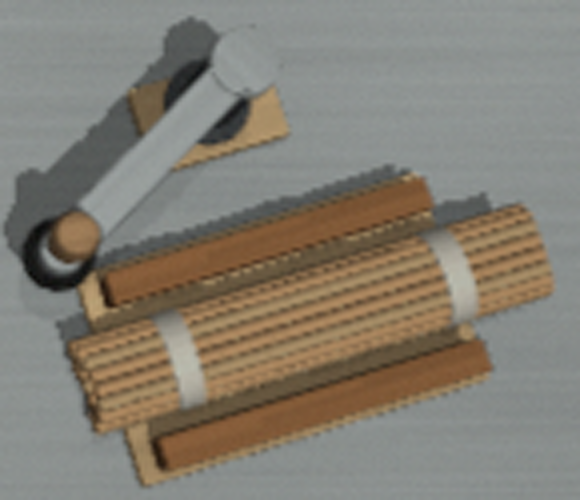

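View pics/c3.png

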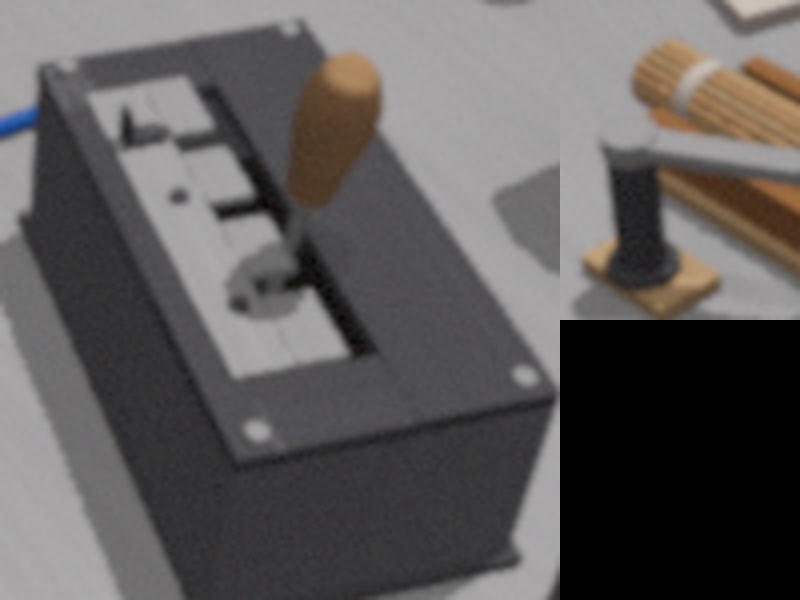

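```bash
cat > m.py <<'E'
from h import *
import pickle
D=pickle.load(open('d0.pkl','rb')); T=D['top'][1]; S=D['scene'][1]
c1=lambda u,v:(u/4+50-.4,v/4+180-.4); c2=lambda u,v:(u/4+280-.4,v/4+145-.4); c3=lambda u,v:(u/4+305-.4,v/4+185-.4); c3b=lambda u,v:((u-560)/4+190-.4,v/4+125-.4)
np.set_printoptions(precision=1,suppress=True)
sc=[tri([(T,c1(*a)),(S,c3(*b))]) for a,b in [((607,209),(67,66)),((113,76),(258,430)),((28,325),(525,376)),((535,465),(290,28))]]
print(np.array(sc)); O=np.mean(sc,0); 
y=(sc[1]+sc[2]-sc[0]-sc[3]); y[2]=0; y/=np.linalg.norm(y); x=np.array([y[1],-y[0],0]); 
C=lambda p:np.array([(p-O)@x,(p-O)@y,p[2]])
print('console',O,x,y,[C(p) for p in sc])
for n,a,z in [('notchR bot',(443,237),122),('R mouth',(430,272),122),('M bot',(345,210),122),('L bot',(243,184),122),('clip back',(471,186),122),('clip tip',(466,236),122),('rivM',(380,190),122),('rivL',(234,152),122),('slotend',(505,325),120)]: print(n,C(atz(T,c1(*a),z)))
print('S clip base',C(atz(S,c3(128,143),122)),'tip',C(atz(S,c3(165,131),122)))
g=tri([(T,c1(150,235)),(S,c3(350,85))]);print('grip top approx',g,C(g))
p=tri([(T,c2(245,62)),(S,c3b(630,138))]);k=tri([(T,c2(75,232)),(S,(257.6,151.5))])
print('post',p,atz(T,c2(245,62),116),'knob',k,atz(T,c2(75,232),160), np.linalg.norm((p-k)[:2]))
# rails dirs
for a,b,z in [((103,275),(425,178),50),((155,440),(490,340),50),((145,487),(495,370),10)]:
    A=atz(T,c2(*a),z);B=atz(T,c2(*b),z);v=A-B;print('rail',A,B,np.degrees(np.arctan2(v[1],v[0])),np.linalg.norm(v))
E
python3 m.py
```

```text
[[494.1  88.4 124. ]
 [559.6 328.5 124. ]
 [441.1 361.5 124.5]
 [374.6 121.1 124.5]]
console [467.3 224.9 124.2] [ 1.  -0.3  0. ] [0.3 1.  0. ] [array([  62. , -124.5,  124. ]), array([ 61.5, 124.3, 124. ]), array([-61.5, 124.8, 124.5]), array([ -62. , -124.7,  124.5])]
notchR bot [ 28.5 -51.9 122. ]
R mouth [ 11.  -50.7 122. ]
M bot [ 28.8  -2.8 122. ]
L bot [ 28.1  48.2 122. ]
clip back [ 55.3 -57.9 122. ]
clip tip [ 31.8 -62.4 122. ]
rivM [ 42.2 -16.2 122. ]
rivL [ 41.7  57.1 122. ]
slotend [ -3.9 -92.1 120. ]
S clip base [ 51.4 -62.2 122. ] tip [ 30.4 -66.1 122. ]
grip top approx [477.4 266.5 234.7] [ -1.3  42.8 234.7]
post [ 635.5 -187.6  114.1] [ 634.8 -187.   116. ] knob [545.3 -95.5 158.6] [544.1 -94.6 160. ] 128.9644014827987
rail [ 535.8 -122.    50. ] [ 586.3 -294.9   50. ] 106.28795005991903 180.12358830155256
rail [ 449.8 -146.5   50. ] [ 500.1 -323.9   50. ] 105.83666353475871 184.46114852212438
rail [ 425.4 -146.7   10. ] [ 486.6 -339.8   10. ] 107.57499960153616 202.49457640142464
```

The console's axes come out well, with the screws at 124 mm. The notches are at y of about -51.5, -2.5 and 48, and the clip is at about -62, so the marked notch is the one at -51.5. The hold arm is at q of about 1.07, with the knob at (545,-95) and the post at (635,-187). Now I'll move above the knob.

Request:
drive_tool(deltas=[[[0,0,-3.5],[0,0,0]],[[0,0,-3.5],[0,0,0]],[[3.07,3.26,0],[0,0,0]],[[3.07,3.26,0],[0,0,0]],[[3.07,3.26,0],[0,0,0]],[[3.07,3.26,0],[0,0,0]],[[3.07,3.26,0],[0,0,0]],[[3.07,3.26,0],[0,0,0]],[[3.07,3.26,0],[0,0,0]],[[3.07,3.26,0],[0,0,0]],[[3.07,3.26,0],[0,0,0]],[[3.07,3.26,0],[0,0,0]]])

```text
clock: 1.35
position: [369.5, 215.7, 301.4]
ee_rot: [0.993, -0.119, 0.0, -0.0]
contact_force: [-0.0, 0.6, -0.6]
gripper_width: 85.5
grasp_force: 0.0
```

Request:
drive_tool(deltas=[[[3.07,3.26,0],[0,0,0]],[[3.07,3.26,0],[0,0,0]],[[3.07,3.26,0],[0,0,0]],[[3.07,3.26,0],[0,0,0]],[[3.07,3.26,0],[0,0,0]],[[3.07,3.26,0],[0,0,0]],[[3.07,3.26,0],[0,0,0]],[[3.07,3.26,0],[0,0,0]],[[0,0,0],[0,0,7.8]],[[0,0,0],[0,0,7.8]],[[0,0,0],[0,0,7.8]],[[0,0,0],[0,0,7.8]]])

```text
clock: 2.55
position: [545.6, -94.4, 300.8]
ee_rot: [0.923, -0.385, -0.001, 0.0]
contact_force: [0.6, -0.2, -0.2]
gripper_width: 85.3
grasp_force: 0.0
```

Request:
drive_tool(deltas=[[[0,0,0],[0,0,0]],[[0,0,0],[0,0,0]],[[0,0,0],[0,0,0]],[[0,0,0],[0,0,0]]], claw=5)

```text
clock: 2.95
position: [545.8, -94.1, 301.3]
ee_rot: [0.924, -0.382, -0.0, -0.0]
contact_force: [0.0, 0.2, -0.8]
gripper_width: 50.2
grasp_force: 0.0
```

```bash
cat >> h.py <<'E'
def st():
    s=arm.read_state(); r=R.from_quat(s['ee_rot']).as_matrix()
    print('t',round(s['clock'],2),'pos',s['position'].round(1),'x',r[:,0].round(3),'z',r[:,2].round(3),'yaw',np.degrees(np.arctan2(r[1,0],r[0,0])).round(1),'F',s['contact_force'].round(1),'w',round(s['gripper_width'],1),'g',round(s['grasp_force'],1),'q',s['joints'].round(2))
E
python3 - <<'E'
from h import *
import pickle
st(); i,c=P('wrist'); pickle.dump((i,c),open('w1.pkl','wb')); cv2.imwrite('pics/w1.png',cv2.resize(i[:,:,::-1],(800,600)))
for p in [(545,-95,165),(635,-187,116),(545,-95,116)]: print(proj(c,p)*800/512)
E
```

```text
t 2.95 pos [545.8 -94.1 301.3] x [ 0.709 -0.705 -0.   ] z [-0.  0. -1.] yaw -44.9 F [ 0.   0.2 -0.8] w 50.2 g 0.0 q [ 0.12  0.22 -0.05 -0.   -1.3   0.67]
[397.26419523 279.50921129]
[399.82560666  73.48952535]
[397.02607528 263.29426077]
```

View pics/w1.png

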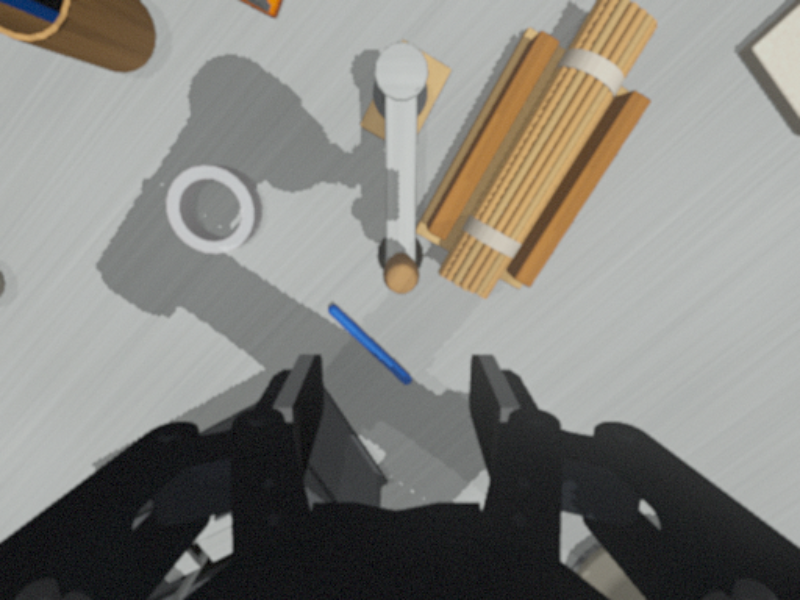

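The wrist view shows the knob top at (402,273), the post cap at (401,70), and the cradle rails and bundle on the right. Checking the cradle's pose from these.

```bash
python3 - <<'E'
from h import *
import pickle
T=pickle.load(open('d0.pkl','rb'))['top'][1]; S=pickle.load(open('d0.pkl','rb'))['scene'][1]
i,c=pickle.load(open('w1.pkl','rb'))
f=lambda u,v:(u*.64-.2,v*.64-.2)
p=tri([(c,f(401,70)),(T,(245/4+279.6,62/4+144.6)),(S,(207.1,159.1))]);k=tri([(c,f(402,273)),(T,(75/4+279.6,232/4+144.6)),(S,(257.6,151.5))]);print(p,k,np.linalg.norm((p-k)[:2]))
print(atz(c,f(401,70),116),atz(c,f(402,273),163))
for a,b in [((560,38),(445,240)),((525,40),(428,232)),((648,98),(532,287)),((620,90),(508,275))]:
    A=atz(c,f(*a),50);B=atz(c,f(*b),50);v=B-A;print((A+B)/2,np.degrees(np.arctan2(v[1],v[0])),np.linalg.norm(v))
E
```

```text
[ 635.82121361 -188.44355747  113.67298024] [544.89491781 -97.25951527 156.97091435] 128.77158389752614
[ 636.2310391  -189.02217324  116.        ] [545.83420278 -99.83130937 163.        ]
[ 546.51934751 -216.01200568   50.        ] 106.96111612181784 180.314104182924
[ 563.45870316 -202.98436596   50.        ] 109.27064707735919 167.25449899480958
[ 461.05043703 -240.79106558   50.        ] 108.17252072685665 177.70302093043185
[ 483.34167959 -230.53133654   50.        ] 107.66836076204886 172.6224013590711
```

Request:
drive_tool(deltas=[[[0.15,0.26,4.5],[0,0,0]],[[0,0,4.5],[0,0,0]],[[0,0,4.5],[0,0,0]],[[0,0,4.2],[0,0,0]],[[0,0,0],[0,0,0]],[[0,0,0],[0,0,0]]])

```text
clock: 3.6
position: [545.8, -97.2, 125.0]
ee_rot: [0.924, -0.382, 0.0, 0.0]
contact_force: [0.4, 0.3, 0.2]
gripper_width: 49.8
grasp_force: 0.0
```

Request:
drive_tool(deltas=[[[0,0,0],[0,0,0]],[[0,0,0],[0,0,0]],[[0,0,0],[0,0,0]],[[0,0,0],[0,0,0]]], claw=3.2)

```text
clock: 4.0
position: [545.5, -97.0, 125.5]
ee_rot: [0.924, -0.382, 0.001, -0.001]
contact_force: [0.1, -0.2, 0.2]
gripper_width: 32.2
grasp_force: 0.0
```

Request:
drive_tool(deltas=[[[0.05,1.17,0],[0,0,-5.17]],[[0.05,1.17,0],[0,0,-5.17]],[[0.05,1.17,0],[0,0,-5.17]],[[0.05,1.17,0],[0,0,-5.17]],[[0.05,1.17,0],[0,0,-5.17]],[[0.05,1.17,0],[0,0,-5.17]]])

```text
clock: 4.6
position: [511.7, -157.2, 125.2]
ee_rot: [0.993, -0.119, 0.002, -0.0]
contact_force: [2.0, 3.2, 1.2]
gripper_width: 32.5
grasp_force: 1.5
```

Request:
drive_tool(deltas=[[[0.05,1.17,0],[0,0,-5.17]],[[0.05,1.17,0],[0,0,-5.17]],[[0.05,1.17,0],[0,0,-5.17]],[[0.05,1.17,0],[0,0,-5.17]],[[0.05,1.17,0],[0,0,-5.17]],[[0.05,1.17,0],[0,0,-5.17]],[[0,0,0],[0,0,0]],[[0,0,0],[0,0,0]]])

```text
clock: 5.4
position: [512.3, -226.9, 124.4]
ee_rot: [0.989, 0.148, -0.0, -0.0]
contact_force: [0.3, -0.2, -0.1]
gripper_width: 32.1
grasp_force: 0.0
```

Request:
drive_tool(deltas=[[[0,0,0],[0,0,0]],[[0,0,0],[0,0,0]],[[0,0,0],[0,0,0]],[[0,0,0],[0,0,0]],[[0,0,0],[0,0,0]]], claw=2.0)

```text
clock: 5.9
position: [512.1, -226.6, 124.6]
ee_rot: [0.989, 0.149, -0.0, -0.0]
contact_force: [-2.4, 2.7, 4.9]
gripper_width: 22.1
grasp_force: 58.7
```

```bash
python3 - <<'E'
from h import *
st()
E
```

```text
t 5.9 pos [ 512.1 -226.6  124.6] x [ 0.956  0.294 -0.001] z [-0.001  0.    -1.   ] yaw 17.1 F [-2.4  2.7  4.9] w 22.1 g 58.7 q [-0.13  0.38 -0.3  -0.   -0.9   2.  ]
```

Request:
drive_tool(deltas=[[[0,0,0],[0,0,0]],[[0,0,0],[0,0,0]],[[0,0,0],[0,0,0]],[[0,0,-3],[0,0,0]],[[0,0,-4.5],[0,0,0]],[[0,0,-4.5],[0,0,0]],[[0,0,-4.5],[0,0,0]],[[0,0,-4],[0,0,8.1]],[[0,0,0],[0,0,8.1]],[[0,0,0],[0,0,8.1]],[[0,0,0],[0,0,8.2]]], claw=5.5)

```text
clock: 7.0
position: [512.7, -226.9, 329.5]
ee_rot: [0.991, -0.137, 0.001, -0.0]
contact_force: [-0.6, -0.2, 0.4]
gripper_width: 55.0
grasp_force: 0.0
```

```bash
python3 - <<'E'
from h import *
st(); i,c=P('top'); cv2.imwrite('pics/t2.png',cv2.resize(i[145:270,280:425,::-1],(580,500),interpolation=cv2.INTER_CUBIC))
s=arm.read_state(); r=R.from_quat(s['ee_rot']).as_matrix(); print(r.T@(np.array([420,230,330])-s['position']))
E
```

```text
t 7.0 pos [ 512.7 -226.9  329.5] x [ 0.962 -0.271  0.001] z [ 0.001  0.    -1.   ] yaw -15.8 F [-0.6 -0.2  0.4] w 55.0 g 0.0 q [-0.13  0.22  0.02 -0.   -1.37  1.42]
[-214.74614293 -413.8295049    -0.79140826]
```

Request:
drive_tool(deltas=[[[-1.95,-3.76,0],[0,0,0]],[[-1.95,-3.76,0],[0,0,0]],[[-1.95,-3.76,0],[0,0,0]],[[-1.95,-3.76,0],[0,0,0]],[[-1.95,-3.76,0],[0,0,0]],[[-1.95,-3.76,0],[0,0,0]],[[-1.95,-3.76,0],[0,0,0]],[[-1.95,-3.76,0],[0,0,0]],[[-1.95,-3.76,0],[0,0,0]],[[-1.95,-3.76,0],[0,0,0]],[[-1.95,-3.76,0],[0,0,0]],[[0,0,0],[0,0,0]]])

```text
clock: 8.25
position: [415.0, 232.7, 328.7]
ee_rot: [0.991, -0.13, -0.0, -0.0]
contact_force: [-0.2, -0.1, -0.4]
gripper_width: 54.8
grasp_force: 0.0
```

Request:
drive_tool(deltas=[[[0,0,0],[0,0,0]],[[0,0,0],[0,0,0]]], claw=8.5)

```text
clock: 8.45
position: [415.7, 228.3, 329.2]
ee_rot: [0.991, -0.134, -0.0, 0.0]
contact_force: [0.7, -0.5, -0.1]
gripper_width: 81.7
grasp_force: 0.0
```

```bash
python3 - <<'E'
from h import *
import pickle
st(); i,c=P('top'); w,cw=P('wrist'); pickle.dump((w,cw),open('w2.pkl','wb'))
a=cv2.resize(w[:,:,::-1],(800,600),interpolation=cv2.INTER_CUBIC); a[0:225,0:261]=cv2.resize(i[145:270,280:425,::-1],(261,225),interpolation=cv2.INTER_CUBIC)
cv2.imwrite('pics/w2.png',a)
E
```

```text
t 8.45 pos [415.7 228.3 329.2] x [ 0.964 -0.265  0.   ] z [-0. -0. -1.] yaw -15.4 F [ 0.7 -0.5 -0.1] w 81.7 g 0.0 q [ 0.85  0.06 -0.17  0.   -1.34  0.46]
```

View pics/w2.png

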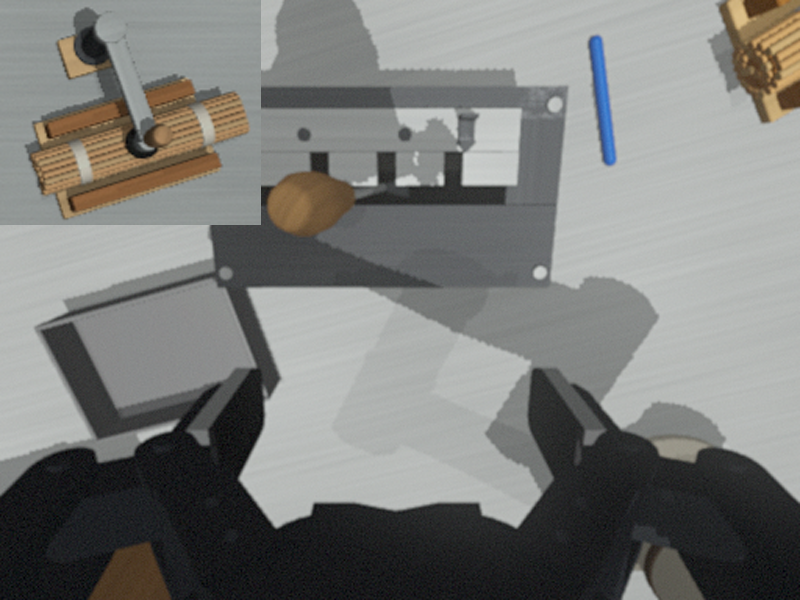

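The inset shows the arm square across the cradle with its foot over the bundle's middle. In the wrist view the lever's grip spans (268..355, 172..237), the marked notch is at (453,170) and the clip at (467,130). Fitting the swing.

```bash
python3 - <<'E'
from h import *
import pickle
from m import O,x,y,T,S,c1,c3
w,cw=pickle.load(open('w2.pkl','rb'))
f=lambda u,v:(u*.64-.2,v*.64-.2)
C=lambda p:np.array([(p-O)@x,(p-O)@y,p[2]])
print('angle',np.degrees(np.arctan2(y[1],y[0])))
for n,a,z in [('s1',(555,104),124),('s2',(540,272),124),('s3',(225,272),124),('R',(453,168),122),('M',(386,168),122),('L',(319,165),122),('clip',(467,140),122)]: print(n,C(atz(cw,f(*a),z)))
W=lambda q:O*[1,1,0]+x*q[0]+y*q[1]+np.array([0,0,q[2]])
for s in (.3,.35,.4,.45):
    r=[]
    for d in (140,200,214,230):
        p=W([-1,d*np.sin(s),20+d*np.cos(s)]); r+=[(proj(cw,p)/.64).round(),((proj(T,p)-[49.6,179.6])*4).round(),((proj(S,p)-[304.6,184.6])*4).round()]
    print(s,*r)
E
```

```text
[[494.1  88.4 124. ]
 [559.6 328.5 124. ]
 [441.1 361.5 124.5]
 [374.6 121.1 124.5]]
console [467.3 224.9 124.2] [ 1.  -0.3  0. ] [0.3 1.  0. ] [array([  62. , -124.5,  124. ]), array([ 61.5, 124.3, 124. ]), array([-61.5, 124.8, 124.5]), array([ -62. , -124.7,  124.5])]
notchR bot [ 28.5 -51.9 122. ]
R mouth [ 11.  -50.7 122. ]
M bot [ 28.8  -2.8 122. ]
L bot [ 28.1  48.2 122. ]
clip back [ 55.3 -57.9 122. ]
clip tip [ 31.8 -62.4 122. ]
rivM [ 42.2 -16.2 122. ]
rivL [ 41.7  57.1 122. ]
slotend [ -3.9 -92.1 120. ]
S clip base [ 51.4 -62.2 122. ] tip [ 30.4 -66.1 122. ]
grip top approx [477.4 266.5 234.7] [ -1.3  42.8 234.7]
post [ 635.5 -187.6  114.1] [ 634.8 -187.   116. ] knob [545.3 -95.5 158.6] [544.1 -94.6 160. ] 128.9644014827987
rail [ 535.8 -122.    50. ] [ 586.3 -294.9   50. ] 106.28795005991903 180.12358830155256
rail [ 449.8 -146.5   50. ] [ 500.1 -323.9   50. ] 105.83666353475871 184.46114852212438
rail [ 425.4 -146.7   10. ] [ 486.6 -339.8   10. ] 107.57499960153616 202.49457640142464
angle 74.64308142733695
s1 [  61.8 -125.3  124. ]
s2 [ -61.8 -125.4  124. ]
s3 [-61.6 124.4 124. ]
R [ 17.7 -53.9 122. ]
M [ 17.7  -3.7 122. ]
L [ 19.9  46.3 122. ]
clip [ 37.5 -63.5 122. ]
0.3 [320. 196.] [217. 243.] [323. 220.] [272. 203.] [135. 226.] [359. 152.] [258. 205.] [114. 222.] [368. 134.] [240. 208.] [ 89. 217.] [379. 114.]
0.35 [311. 196.] [205. 240.] [328. 234.] [257. 203.] [116. 221.] [368. 172.] [242. 205.] [ 94. 216.] [378. 156.] [221. 207.] [ 67. 210.] [390. 138.]
0.4 [302. 196.] [193. 236.] [334. 248.] [243. 202.] [ 99. 216.] [376. 193.] [226. 204.] [ 75. 211.] [387. 179.] [204. 206.] [ 47. 204.] [400. 162.]
0.45 [294. 195.] [182. 233.] [339. 262.] [230. 202.] [ 83. 211.] [384. 215.] [212. 203.] [ 58. 205.] [396. 202.] [188. 206.] [ 28. 199.] [410. 188.]
```

```bash
python3 - <<'E' | tail -5
from h import *
import pickle
from m import O,x,y,T,S
w,cw=pickle.load(open('w2.pkl','rb'))
W=lambda q:O*[1,1,0]+x*q[0]+y*q[1]+np.array([0,0,q[2]])
for s in (.08,.12,.16,.2,.24):
    r=[]
    for d in (112,140,200,230):
        p=W([-1,d*np.sin(s),20+d*np.cos(s)]); r+=[(proj(cw,p)/.64).round().tolist(),((proj(T,p)-[49.6,179.6])*4).round().tolist(),((proj(S,p)-[304.6,184.6])*4).round().tolist()]
    print(s,*r)
E
```

```text
0.08 [368.0, 194.0] [297.0, 263.0] [287.0, 207.0] [363.0, 197.0] [276.0, 260.0] [297.0, 167.0] [347.0, 204.0] [225.0, 251.0] [319.0, 74.0] [335.0, 209.0] [196.0, 247.0] [331.0, 23.0]
0.12 [362.0, 194.0] [288.0, 261.0] [291.0, 214.0] [355.0, 197.0] [265.0, 257.0] [302.0, 176.0] [332.0, 204.0] [207.0, 247.0] [327.0, 86.0] [317.0, 209.0] [175.0, 241.0] [340.0, 38.0]
0.16 [357.0, 194.0] [280.0, 259.0] [294.0, 222.0] [347.0, 197.0] [253.0, 254.0] [306.0, 185.0] [318.0, 204.0] [190.0, 242.0] [334.0, 100.0] [299.0, 209.0] [155.0, 235.0] [349.0, 53.0]
0.2 [351.0, 194.0] [271.0, 256.0] [298.0, 229.0] [339.0, 196.0] [243.0, 251.0] [311.0, 195.0] [305.0, 204.0] [174.0, 237.0] [341.0, 114.0] [281.0, 209.0] [135.0, 230.0] [358.0, 70.0]
0.24 [345.0, 194.0] [263.0, 254.0] [302.0, 237.0] [331.0, 196.0] [232.0, 248.0] [316.0, 205.0] [291.0, 203.0] [158.0, 233.0] [349.0, 128.0] [264.0, 208.0] [116.0, 224.0] [366.0, 87.0]
```

Request:
drive_tool(deltas=[[[2.46,-3.82,0],[0,0,0]],[[2.46,-3.82,0],[0,0,0]],[[0,0,0],[-6,0,0]],[[0,0,0],[-6,0,0]],[[0,0,0],[0,0,0]],[[0,0,0],[0,0,0]],[[0,0,0],[0,0,0]]], claw=8.5)

```text
clock: 9.25
position: [483.4, 288.5, 330.0]
ee_rot: [0.986, -0.134, -0.014, 0.103]
contact_force: [0.3, -0.1, -1.0]
gripper_width: 85.2
grasp_force: 0.0
```

```bash
cat >> h.py <<'E'
O_=np.array([467.3,224.9,0]);a_=np.radians(74.64);y_=np.array([np.cos(a_),np.sin(a_),0]);x_=np.array([y_[1],-y_[0],0])
def lev():
    s=arm.read_state(); r=R.from_quat(s['ee_rot']).as_matrix(); p=s['position']-O_; c=np.array([p@x_,p@y_,p[2]])
    g=c-19*np.array([r[:,2]@x_,r[:,2]@y_,r[2,2]])
    F=s['contact_force']
    print('TCP cons',c.round(1),'grasp',g.round(1),'swing',np.arctan2(g[1],g[2]-20).round(3),'lean',np.arctan2(g[0]+1.5,np.hypot(g[1],g[2]-20)).round(3),'dist',np.linalg.norm(g-[-1.5,0,20]).round(1),'zt',(-np.array([r[:,2]@x_,r[:,2]@y_,r[2,2]])).round(3),'F cons',np.round([F@x_,F@y_,F[2]],1))
E
python3 -c "
from h import *
st();lev()"
```

```text
t 9.25 pos [483.4 288.5 330. ] x [ 0.964 -0.267  0.   ] z [-0.055 -0.199 -0.979] yaw -15.5 F [ 0.3 -0.1 -1. ] w 85.2 g 0.0 q [ 0.87  0.31  0.09  0.09 -1.54  0.42]
TCP cons [ -1.3  65.6 330. ] grasp [ -1.3  69.6 348.6] swing 0.209 lean 0.001 dist 335.9 zt [-0.     0.206  0.979] F cons [ 0.3 -0.  -1. ]
```

Request:
drive_tool(deltas=[[[0,0,3.45],[0,0,0]],[[0,0,3.45],[0,0,0]],[[0,0,3.45],[0,0,0]],[[0,0,3.45],[0,0,0]],[[0,0,0],[0,0,0]],[[0,0,0],[0,0,0]]])

```text
clock: 9.85
position: [476.4, 261.6, 196.1]
ee_rot: [0.986, -0.133, -0.013, 0.103]
contact_force: [0.1, -0.1, 0.6]
gripper_width: 85.2
grasp_force: 0.0
```

Request:
drive_tool(deltas=[[[0,0,0],[0,0,0]],[[0,0,0],[0,0,0]],[[0,0,0],[0,0,0]],[[0,0,0],[0,0,0]],[[0,0,0],[0,0,0]],[[0,0,0],[0,0,0]]], claw=2)

```text
clock: 10.45
position: [476.3, 262.0, 195.7]
ee_rot: [0.986, -0.133, -0.013, 0.103]
contact_force: [-0.5, -0.6, 5.7]
gripper_width: 33.3
grasp_force: 59.5
```

```bash
python3 -c "
from h import *
st();lev()"
```

```text
t 10.45 pos [476.3 262.  195.7] x [ 0.964 -0.265  0.002] z [-0.053 -0.2   -0.978] yaw -15.4 F [-0.5 -0.6  5.7] w 33.3 g 59.5 q [ 0.85  0.35 -0.19  0.1  -1.22  0.41]
TCP cons [ -1.2  38.2 195.7] grasp [ -1.2  42.1 214.2] swing 0.213 lean 0.001 dist 198.8 zt [-0.002  0.207  0.978] F cons [-0.4 -0.7  5.7]
```

Request:
drive_tool(deltas=[[[0,1.256,0.044],[4.005,0,0]],[[0,1.256,0.044],[4.005,0,0]],[[0,1.256,0.044],[4.005,0,0]],[[0,1.256,0.044],[4.005,0,0]],[[0,1.256,0.044],[4.005,0,0]],[[0,1.256,0.044],[4.005,0,0]],[[0,1.256,0.044],[4.005,0,0]],[[0,1.256,0.044],[4.005,0,0]],[[0,1.256,0.044],[4.005,0,0]],[[0,1.256,0.044],[4.005,0,0]],[[0,0,0],[0,0,0]],[[0,0,0],[0,0,0]]])

```text
clock: 11.65
position: [444.3, 143.5, 178.3]
ee_rot: [0.961, -0.131, 0.034, -0.24]
contact_force: [-2.5, -4.0, 7.1]
gripper_width: 33.3
grasp_force: 60.5
```

```bash
python3 -c "
from h import *
st();lev()"
```

```text
t 11.65 pos [444.3 143.5 178.3] x [ 0.964 -0.267  0.002] z [ 0.128  0.453 -0.882] yaw -15.5 F [-2.5 -4.   7.1] w 33.3 g 60.5 q [ 0.36  0.1  -0.42 -0.54 -0.82  1.27]
TCP cons [ -0.6 -84.6 178.3] grasp [ -0.6 -93.6 195.1] swing -0.491 lean 0.004 dist 198.5 zt [-0.003 -0.471  0.882] F cons [-1.4 -4.5  7.1]
```

Request:
drive_tool(deltas=[[[0.47,0,0.006],[0,-1.5,0]],[[0.47,0,0.006],[0,-1.5,0]],[[0.47,0,0.006],[0,-1.5,0]],[[0,0,0],[0,0,0]]])

```text
clock: 12.05
position: [458.4, 140.3, 177.9]
ee_rot: [0.962, -0.12, -0.005, -0.245]
contact_force: [-1.9, -5.1, 9.0]
gripper_width: 33.0
grasp_force: 60.7
```

```bash
python3 -c "
from h import *
lev()"
```

```text
TCP cons [ 13.8 -84.  177.9] grasp [ 15.3 -92.9 194.7] swing -0.489 lean 0.085 dist 198.5 zt [ 0.077 -0.468  0.88 ] F cons [-0.5 -5.5  9. ]
```

It's in the notch, so I'll push on past the click.

Request:
drive_tool(deltas=[[[0.47,0,0.006],[0,-1.5,0]],[[0.47,0,0.006],[0,-1.5,0]],[[0.47,0,0.006],[0,-1.5,0]],[[0.47,0,0.006],[0,-1.5,0]],[[0.47,0,0.006],[0,-1.5,0]],[[0,0,0],[0,0,0]],[[0,0,0],[0,0,0]]])

```text
clock: 12.75
position: [481.5, 135.6, 174.9]
ee_rot: [0.96, -0.104, -0.067, -0.252]
contact_force: [0.7, -4.7, 6.4]
gripper_width: 32.9
grasp_force: 60.5
```

```bash
python3 -c "
from h import *
lev()"
```

```text
TCP cons [ 37.3 -82.3 174.9] grasp [ 41.2 -91.1 191.3] swing -0.489 lean 0.217 dist 198.6 zt [ 0.205 -0.459  0.864] F cons [ 2.  -4.4  6.4]
```

Request:
drive_tool(deltas=[[[0.47,0,0.006],[0,-1.5,0]],[[0.3,0,0],[0,-1.0,0]],[[0,0,0],[0,0,0]],[[0,0,0],[0,0,0]]])

```text
clock: 13.15
position: [483.8, 135.0, 174.3]
ee_rot: [0.958, -0.097, -0.093, -0.254]
contact_force: [-11.2, -3.8, 17.5]
gripper_width: 33.5
grasp_force: 61.1
```

```bash
python3 -c "
from h import *
lev()"
```

```text
TCP cons [ 39.7 -82.3 174.3] grasp [ 44.7 -90.9 190.5] swing -0.49 lean 0.235 dist 198.6 zt [ 0.258 -0.453  0.853] F cons [-9.8 -6.6 17.5]
```

At the stop, so it's fully home. I'll ease off, release and withdraw along the lever.

Request:
drive_tool(deltas=[[[-0.4,0,0],[0,0,0]],[[0,0,0],[0,0,0]],[[0,0,0],[0,0,0]],[[0,0,0],[0,0,0]],[[0,0,0],[0,0,0]],[[0,0,0],[0,0,0]],[[0,0,-3],[0,0,0]],[[0,0,-4],[0,0,0]],[[0,0,-4],[0,0,0]],[[0,0,-4],[0,0,0]]], claw=8.5)

```text
clock: 14.15
position: [501.4, 58.8, 302.5]
ee_rot: [0.958, -0.099, -0.089, -0.255]
contact_force: [0.6, 0.3, 0.2]
gripper_width: 84.9
grasp_force: 0.0
```

Request:
drive_tool(deltas=[[[-4,0,-3],[0,0,0]],[[-4,0,-3],[0,0,0]],[[-4,0,0],[0,0,0]],[[-4,0,0],[0,0,0]],[[0,0,0],[0,0,0]],[[0,0,0],[0,0,0]],[[0,0,0],[0,0,0]]])

```text
clock: 14.85
position: [354.8, 52.3, 387.4]
ee_rot: [0.958, -0.099, -0.089, -0.255]
contact_force: [-0.4, -0.5, -0.9]
gripper_width: 85.1
grasp_force: 0.0
```

```bash
python3 - <<'E'
from h import *
st(); lev(); i,c=P('scene'); t,ct=P('top')
cr=lambda i,x,y,w,h,W,H:cv2.resize(i[y:y+h,x:x+w,::-1],(W,H),interpolation=cv2.INTER_CUBIC)
cv2.imwrite('pics/f.png',np.hstack([cr(i,190,125,255,225,453,400),cr(t,280,145,145,167,347,400)]))
E
```

```text
t 14.85 pos [354.8  52.3 387.4] x [ 0.964 -0.144 -0.222] z [-0.121  0.505 -0.854] yaw -8.5 F [-0.4 -0.5 -0.9] w 85.1 g 0.0 q [ 0.1  -0.08 -0.08 -0.54 -1.64  1.24]
TCP cons [ -62.7 -196.2  387.4] grasp [ -58.  -204.9  403.6] swing -0.491 lean -0.129 dist 438.5 zt [ 0.251 -0.455  0.854] F cons [-0.2 -0.6 -0.9]
```

View pics/f.png

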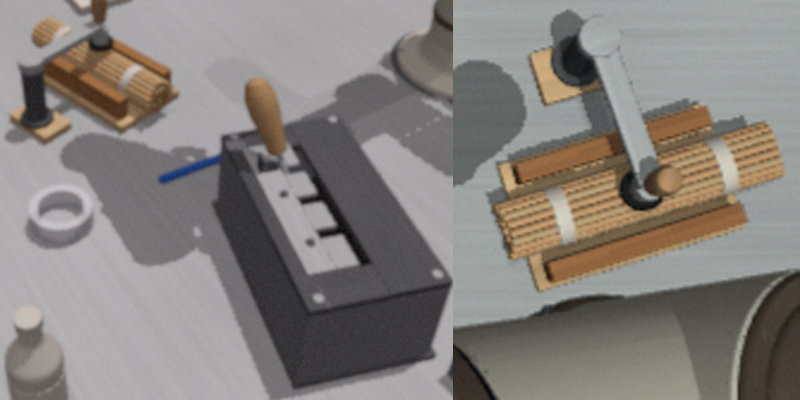

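The lever stands on its own, leaning in the clip's notch (shank at about (285,150)). The arm's foot is over the middle of the bundle at (640,190). The pen and tape roll haven't moved, and the robot is clear of everything.

```bash
python3 -c "
from bench import arm
print(arm.job_done())"
```

```text
the job is handed in; nothing more can be done
None
```

I handed the job in: the hold-down arm's foot is over the cradle's middle, the lever is home by itself in the clip-marked notch, and the bundle, pen and tape roll look undisturbed; no verdict came back.

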